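# Snap the dust cap onto the bearing nose and hold it down

### The job

Slide the yellow guard of the blue fixture fully open, to its stop, so that the steel stud is uncovered. Then press the red dust cap straight down onto the stud until it clicks over the spring balls, keep pressing so that the black sprung seal under it is squeezed, and finish like that: the fingers still on the cap, pushing it firmly down, nothing let go. Leave the loose rings and bearings round the fixture where they are.

Things in the scene. Friction and masses are not known exactly. Their poses are not given: they have to be found in the camera images.
- fixture: Fixed fixture: blue base plate 150 x 200 x 12 mm (x -85 to 65, y -72 to 128 mm) with an upright steel stud, a black seal ring (50 mm diameter) round its foot, and a sliding yellow guard on a rail along the fixture's y at x = -62 mm (rail lower than 35 mm). Origin on the stud's axis at the underside of the base (bench height), z up.
- stud_top (a point): Centre of the stud's tip, on its axis, 57 mm above the bench. The stud is 34 mm in diameter up to 50 mm, then a cone to the tip (22 mm diameter). 43 mm above the bench four sprung brass balls stand 3.5 mm out of its side; the cap's bead snaps over them.
- guard (a joint): Yellow sliding guard, a plate of 102 x 52 x 4 mm whose top is 66 mm above the bench, covering the stud. Slides along the fixture's +y: 0 = centred over the stud, 0.085 m = fully open at its stop (stud clear). It starts nearly closed, slides with about 1.5 N of friction and stays where it is left.
- guard_grip (a point): Centre of the top of the guard's black upright grip, 96 mm above the bench; the grip is 26 mm (fixture's x) by 16 mm (fixture's y) and stands 30 mm above the yellow plate; it moves with the guard.
- seal (a joint): Black seal ring on a spring round the stud's foot, its top 35 mm above the bench. 0 = free, grows as it is pushed down, 0.005 m at its end stop; about 2.5 N per mm. Pressing the cap on: resistance begins with its mouth 46 mm up, peaks at about 10 N near 45 mm, then drops and the balls draw the cap down: clicked on at 37 mm. At 35 mm its rim meets the seal and squeezes it, down to 30 mm.
- cap: Loose red plastic dust cap, 54 mm tall, about 60 g, standing mouth down. Origin at the centre of its mouth (underside), z up. Skirt 46 mm in diameter, 32 mm tall with a flat shoulder on top; above it a round grip boss, 26 mm in diameter, 22 mm tall. The mouth's inner bead is 37 mm in diameter, 3 mm thick: 1.5 mm clear of the stud all round. Once clicked it stays on by itself.
- ball_bearing: Loose steel ball bearing, 47 mm diameter, 14 mm tall, a bystander; origin at the centre of its underside.
- master_ring: Loose black setting ring with a steel face, 62 mm diameter, 18 mm tall, a bystander; origin at the centre of its underside.
- roller_cone: Loose steel tapered roller cone, 47 mm diameter, 19 mm tall, a bystander; origin at the centre of its underside.
Mind the look-alikes: they are no part of the job. Of the things that look like the cap, take the one that is farthest to the robot's left at the start.

How it is judged:
By the outcome, as a careful person would: the job done as asked, in the order asked, and still so for the second after the job is handed in, while the arm keeps its last pose, push and grip.
It also fails if it takes over 51 s, if anything falls off the work surface, if the arm or the gripper's body presses on something with over 40 N, if the wrist force passes 120 N, or if a joint passes its speed limit or range.

### The arm

A 6-joint arm with a two-finger parallel gripper is mounted at the origin on a cart in front of the work surface, level with it; the furniture and walls round the work are solid. World frame = base frame: x ahead of the robot, y to its left, z up, the work surface at z = 0. Lengths are in m, angles in rad, forces in N, time in s.
With the tool pointing down it reaches from about 0.225 to 0.875 m from the base axis. Payload 3.4 kg.
Tool frame: the origin (TCP) lies on the centre line of the jaws, within the pads' length; the fingertips stand 11 mm ahead of it and the grasp point (between the pads) lies 8 mm behind it (bot.tip_extent is the distance from the TCP to the fingertips, in m); z points along the fingers, y is the direction in which the jaws open and shut (so a half turn about z gives the same grasp; the last joint's range is limited). The gripper opens to 85 mm and grips with 20 to 120 N. Pads are 22 mm wide; open, the fingers measure 114 mm over their backs; the gripper's body (76 mm by 85 mm) begins 54 mm behind the grasp point. The pads swing forward as they close: fully open they stand 13 mm farther back than shut.
Start: joints at [1.026, 0.276, 1.505, -0, 1.361, -0.121], TCP at [0.236, 0.524, 0.242] pointing down, gripper open.
Joint ranges: [-2.89, 2.89], [-0.75, 2.08], [0.22, 2.7], [-1.18, 4.32], [0.11, 2.71], [-2.7, 2.7]. Speed limits (rad/s): [2.57, 2.57, 3.14, 3.14, 3.14, 3.14].

### API

Orientations are given as a unit quaternion [w, x, y, z].
In Python, from plant import bot gives the robot as it stands.
- The arm moves only by the shell command python3 -m inch 'ROWS' [FORCE]. ROWS is JSON, a list of rows, each a list of 7 numbers: the opening in per cent of the stroke, from 0 (shut) to 100 (fully open), then the shift along the tool's x, y, z in units of 40 mm (1.0 is 40 mm), then the turn, a rotation vector about the tool's x, y, z in units of 5 degrees (1.0 is 5 degrees). A call has exactly 8 rows; each row is the pose to reach, as a shift and turn from the pose commanded when the call began, along the tool's axes at that moment; what a row does not reach only later rows make up. A row lasts 1/12 s, in which the tool goes at most 41.7 mm and 7.16 degrees, less where a joint would pass 70% of its speed; a pose out of reach is approached as far as the arm can. A call with a gripper value outside its range is refused whole. The fingers move at their own pace and stop on an object; FORCE is the grip in N (left out, the last holds). Time passes only in rows, so rows that repeat a pose let the fingers close, or fill a call up. It gives the time, the measured TCP pose, the force and the opening at its end, in the units of the state.
- bot.observe(): the state, without advancing time (a new reading comes with each control period).
- bot.read_camera(name): name is "scene" or "top" or "wrist"; returns a dict with "image" (420x560x3 uint8, red, green, blue), "z_map" (420x560 float32, m along the optical axis (not along the pixel's ray), 0 where there is no reading), "fx", "fy", "cx", "cy" (pixels), "R" (3x3) and "t" (3): a world point X has camera coordinates R X + t. Camera axes: x right, y down, z forward; pixel columns grow to the right and rows downward; lengths in m; the calibration is good to about 2 mm. A picture is of the moment at which its call begins.
- bot.finish_job(): hands the job in, once; it reports no verdict.
The state is a dict: "time_s": time; "joints": joint angles; "qd": joint speeds; "joint_efforts": joint torques, N m; "eef_pos": TCP position; "tool_rot": TCP orientation; "ft_force": force on the tool from outside, world axes, zero at the start; "moment": the same for the moment, N m; "grip_width": finger opening in m.
Only numpy, scipy, OpenCV 4.12 (cv2) and the standard library are available. Lean on these libraries where they do the work, as an engineer would, in place of code of your own. Each camera call takes 0.05 s, during which the arm holds its last target.

## Working session

There is one attempt and no reset: what is moved stays moved. The work goes in short steps, Python scripts to look and compute and a shell command to move; the robot and the scene stay as the last step left them, time stands still between calls to the robot, and variables do not carry over. Pictures are saved under pics/ and viewed, and the job is handed in when it is done.

```bash
ls; mkdir -p pics
python3 - <<'E'
from plant import bot
import cv2
print(bot.observe())
for n in ["scene","top","wrist"]:
    c=bot.read_camera(n); cv2.imwrite(f"pics/{n}0.png",c["image"][:,:,::-1]); print(n,c["fx"],c["cx"],c["cy"],c["R"],c["t"])
E
```

```text
pics
{'time_s': 0.0, 'joints': array([ 1.02598930e+00,  2.76621831e-01,  1.50615709e+00, -6.92969934e-06,
        1.36072854e+00, -1.20970631e-01]), 'qd': array([-0.00102667, -0.00085055, -0.00033742, -0.00033828, -0.00269636,
        0.00076204]), 'joint_efforts': array([ 1.99382694e-04, -4.16777158e+01, -2.45812386e+01, -2.00295399e-04,
        1.11039777e-02, -9.22105698e-06]), 'eef_pos': array([0.23619075, 0.52367154, 0.24141487]), 'tool_rot': array([-3.09654255e-04,  2.10334766e-01,  9.77628953e-01, -9.05954471e-04]), 'ft_force': array([-0.16365283,  0.06911568, -0.61444205]), 'moment': array([-0.00276236,  0.00070833,  0.03847427]), 'grip_width': 0.08541918851222391}
scene 545.3238959489015 280.03241319865543 204.0175722754062 [[ 0.7490634  -0.66242546  0.00982458]
 [-0.42570925 -0.49264415 -0.75899498]
 [ 0.50761762  0.56435294 -0.65102235]] [-0.37203515  0.30705955  1.03603125]
top 487.30527599202946 280.5520904769642 206.272384127951 [[-0.06113291 -0.99811927  0.00454876]
 [-0.97761478  0.05895659 -0.2019739 ]
 [ 0.20132586 -0.01679419 -0.97938034]] [0.05097599 0.51879753 0.98643964]
wrist 294.30469639349616 277.01775150439744 211.18501337612165 [[ 0.4120843   0.91114424 -0.00164205]
 [ 0.87138117 -0.39357273  0.29290847]
 [ 0.2662356  -0.12213383 -0.95613908]] [-0.57357277 -0.03677824  0.38046472]
```

View pics/scene0.png

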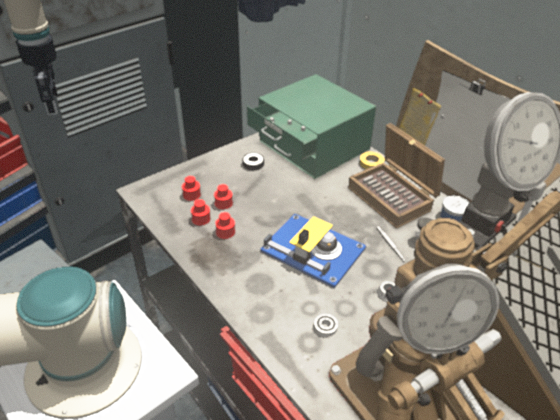

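View pics/top0.png

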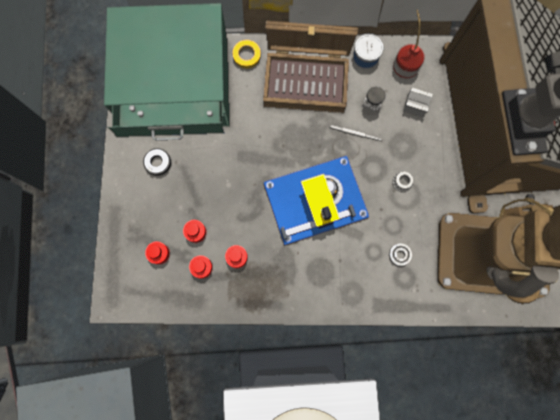

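View pics/wrist0.png

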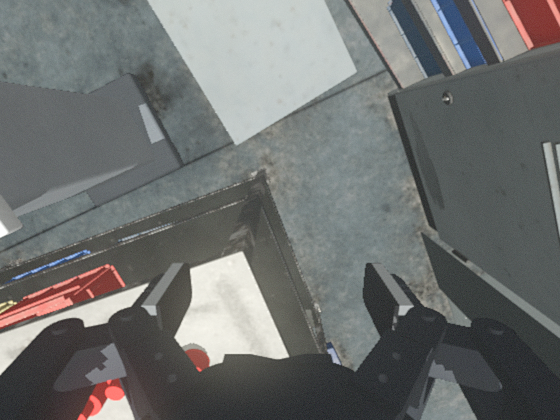

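```bash
cat > h.py <<'E'
import numpy as np,cv2
from plant import bot
def pt(c,u,v,z=None):
    """pixel->world by depth, or on plane z"""
    R,t=np.array(c["R"]),np.array(c["t"])
    d=np.array([(u-c["cx"])/c["fx"],(v-c["cy"])/c["fy"],1.])
    if z is None: return R.T@(d*c["z_map"][int(round(v)),int(round(u))]-t)
    o=-R.T@t; r=R.T@d
    return o+r*(z-o[2])/r[2]
def proj(c,X):
    p=np.array(c["R"])@np.asarray(X)+c["t"]; return c["fx"]*p[0]/p[2]+c["cx"],c["fy"]*p[1]/p[2]+c["cy"]
def crop(c,x0,y0,x1,y1,k,f):
    im=c["image"][y0:y1,x0:x1,::-1]; cv2.imwrite(f,cv2.resize(im,None,fx=k,fy=k,interpolation=cv2.INTER_CUBIC))
def world(c):
    R,t=np.array(c["R"]),np.array(c["t"]); h,w=c["z_map"].shape
    u,v=np.meshgrid(np.arange(w),np.arange(h)); z=c["z_map"]
    P=np.stack([(u-c["cx"])/c["fx"]*z,(v-c["cy"])/c["fy"]*z,z],-1)-t
    return P@R
E
python3 - <<'E'
from h import *
c=bot.read_camera("top"); crop(c,250,145,380,250,6,"pics/topfix.png"); crop(c,130,200,260,290,6,"pics/topcaps.png")
s=bot.read_camera("scene"); crop(s,250,200,380,290,6,"pics/scfix.png")
for p in [(157,253),(194,231),(200,267),(236,257),(333,188),(322,195),(326,213)]: print(p,pt(c,*p).round(4))
E
```

```text
(157, 253) [0.4372 0.2835 0.0513]
(194, 231) [0.4782 0.2043 0.0564]
(200, 267) [0.4024 0.1943 0.0531]
(236, 257) [0.4185 0.1187 0.0545]
(333, 188) [ 0.5534 -0.0952  0.056 ]
(322, 195) [ 0.5378 -0.0697  0.0634]
(326, 213) [ 0.4925 -0.0714  0.096 ]
```

View pics/topfix.png

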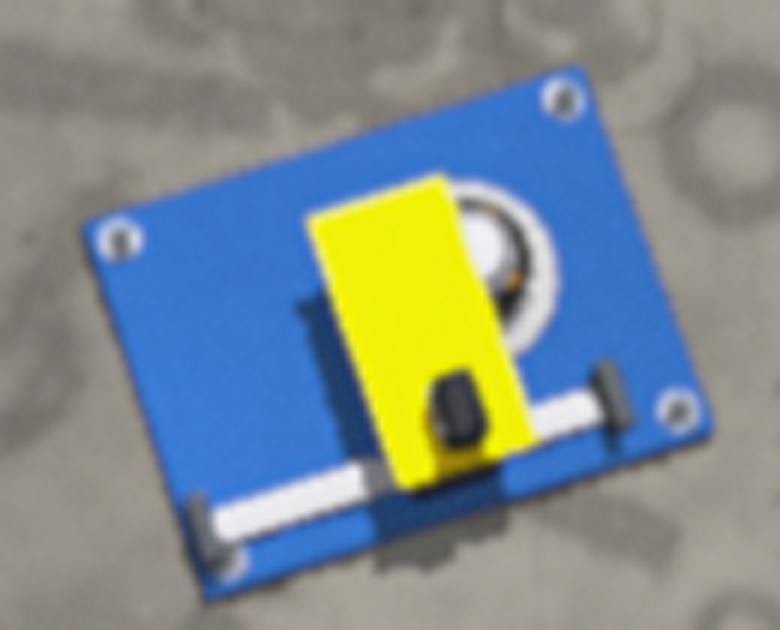

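View pics/topcaps.png

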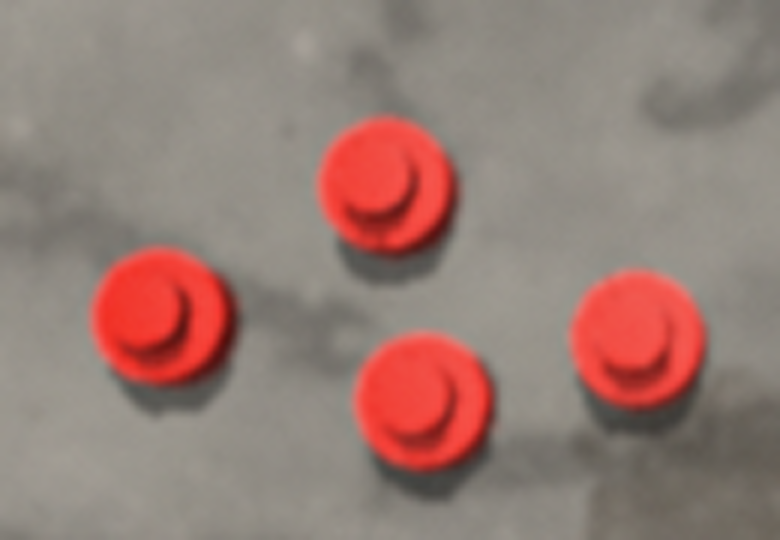

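View pics/scfix.png

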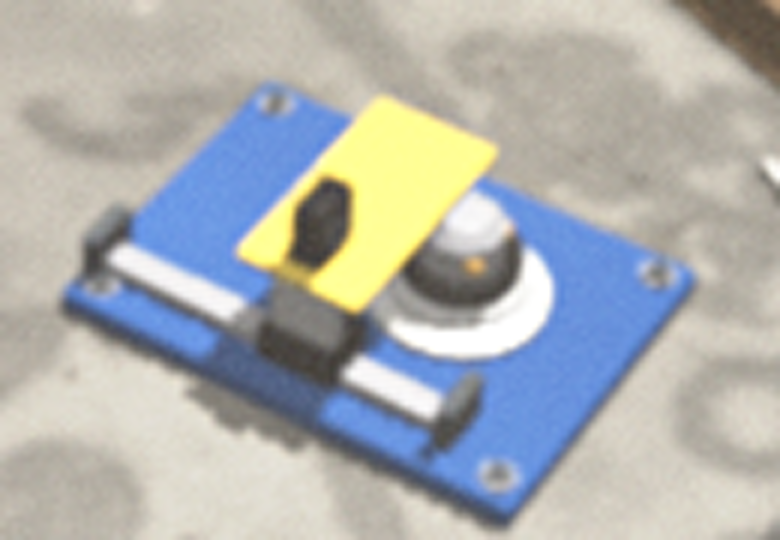

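```bash
cat > m.py <<'E'
from h import *
c=bot.read_camera("top")
px=[(580,65),(85,220),(205,600),(712,435)]
F=np.array([(65,-72),(65,128),(-85,128),(-85,-72)])/1000.
W=np.array([pt(c,250+u/6-.4,145+v/6-.4,.012)[:2] for u,v in px])
Fc,Wc=F.mean(0),W.mean(0)
U,S,Vt=np.linalg.svd((F-Fc).T@(W-Wc)); R=Vt.T@U.T
t=Wc-R@Fc
print("yaw",np.degrees(np.arctan2(R[1,0],R[0,0])),"stud",t,"resid",((R@F.T).T+t-W)*1000)
for z,u,v in [(.066,440,178),(.066,310,215),(.066,400,487),(.066,535,440),(.096,452,392)]:
    w=pt(c,250+u/6-.4,145+v/6-.4,z)[:2]; print(z,(R.T@(w-t)*1000).round(1),w.round(4))
im=c["image"].astype(int); P=world(c)
red=(im[...,0]>150)&(im[...,1]<110)&(im[...,2]<110)
n,l,st,ce=cv2.connectedComponentsWithStats(red[200:290,130:260].astype(np.uint8))
for i in range(1,n):
    if st[i,4]<100: continue
    m=np.zeros(red.shape,bool); m[200:290,130:260]=l==i
    Q=P[m]; b=Q[(Q[:,2]>.045)]
    u,v=ce[i]+[130,200]
    print(i,st[i,4],"boss",np.median(b,0).round(4),b.mean(0).round(4),len(b),b[:,2].max(),"mask ctr at z.03",pt(c,u,v,.032).round(4))
for n,z in [((143,314),.054),((163,316),.032)]: print(pt(c,130+n[0]/6-.4,200+n[1]/6-.4,z))
s=bot.read_camera("scene")
crop(s,150,150,280,260,6,"pics/sccaps.png")
E
python3 m.py
```

```text
yaw 14.33334040364867 stud [ 0.5574975 -0.0848764] resid [[ 0.41541023 -1.25173804]
 [ 0.07105379  2.46528723]
 [-0.18346622  1.17185256]
 [-0.30299779 -2.38540175]]
0.066 [26.6  3.5] [ 0.5824 -0.0749]
0.066 [27.8 51.8] [ 0.5716 -0.0278]
0.066 [-74.5  52.7] [ 0.4722 -0.0523]
0.066 [-73.2   2.4] [ 0.486  -0.1006]
0.096 [-52.9  29.1] [ 0.499  -0.0698]
1 357 boss [0.4833 0.2089 0.0534] [0.4808 0.2065 0.0689] 132 1.070651275159516 mask ctr at z.03 [0.4844 0.2089 0.032 ]
2 379 boss [0.4413 0.2903 0.0541] [0.4412 0.2904 0.054 ] 131 0.057943427217796495 mask ctr at z.03 [0.4422 0.2905 0.032 ]
3 369 boss [0.4231 0.1208 0.0538] [0.4222 0.1203 0.0615] 131 1.070651275159516 mask ctr at z.03 [0.4225 0.1208 0.032 ]
4 386 boss [0.4052 0.1981 0.0541] [0.4034 0.1943 0.0757] 139 1.070651275159516 mask ctr at z.03 [0.4058 0.1978 0.032 ]
[0.43953176 0.29023668 0.054     ]
[0.44115456 0.28863964 0.032     ]
```

View pics/sccaps.png

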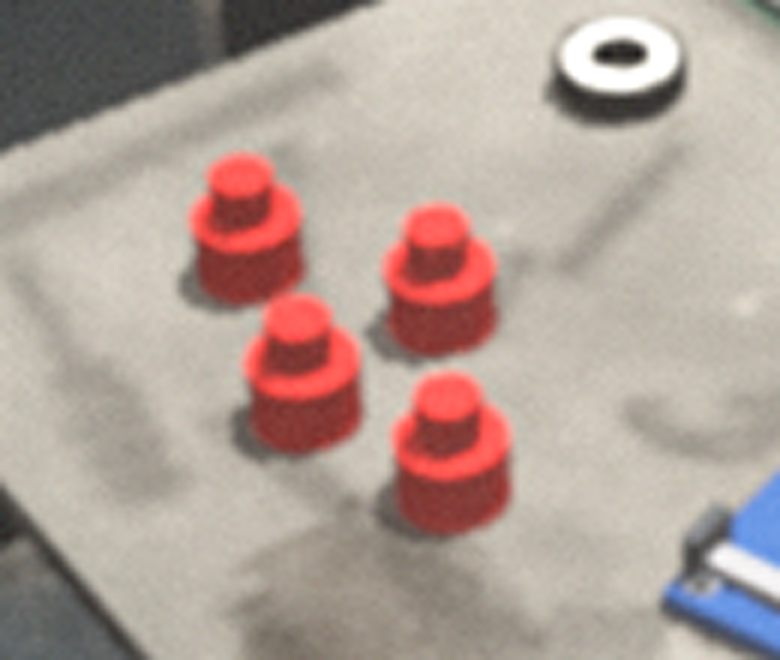

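```bash
cat > go.py <<'E'
from h import *
from scipy.spatial.transform import Rotation as Ro
def need(p,yaw=None):
    """shift/turn in row units to TCP p, tool down with tool y at world angle yaw(deg)"""
    o=bot.observe(); q=o["tool_rot"]; R=Ro.from_quat([*q[1:],q[0]]).as_matrix()
    d=R.T@(np.array(p)-o["eef_pos"])/.04
    out=[d.round(3)]
    if yaw is not None:
        a=np.radians(yaw); y=np.array([np.cos(a),np.sin(a),0]); z=np.array([0,0,-1.]); T=np.stack([np.cross(y,z),y,z],1)
        out.append((np.degrees(Ro.from_matrix(R.T@T).as_rotvec())/5).round(3))
    print(*out, "pos",o["eef_pos"].round(4),"F",o["ft_force"].round(2),"w",round(o["grip_width"],4),"t",round(o["time_s"],2),"j",o["joints"].round(2))
E
python3 - <<'E'
from go import *
print(bot.tip_extent)
c=bot.read_camera("top");P=world(c)
for n in("top","scene"):
    c=bot.read_camera(n);P=world(c)
    m=(P[...,2]>.085)&(P[...,2]<.105)&(abs(P[...,0]-.5)<.05)&(abs(P[...,1]+.07)<.05)
    Q=P[m];print(n,len(Q),Q.mean(0),Q.min(0),Q.max(0))
    # yellow plate
    im=c["image"].astype(int); y=(im[...,0]>150)&(im[...,1]>150)&(im[...,2]<(60 if n=="top" else 170))&(P[...,2]>.055)&(P[...,2]<.075)&(abs(P[...,0]-.53)<.08)&(abs(P[...,1]+.07)<.08)
    r=cv2.minAreaRect(P[y][:,:2].astype(np.float32)*1000); print(r)
need([.5,-.07,.2],14.3)
E
```

```text
0.011
top 105 [ 0.49364528 -0.07213332  0.09414688] [ 0.48153779 -0.08174797  0.08508443] [ 0.50738263 -0.06265095  0.1004475 ]
((526.9598388671875, -64.73572540283203), (99.96118927001953, 51.45295333862305), 15.263582229614258)
scene 88 [ 0.49368425 -0.08023592  0.09312831] [ 0.48103586 -0.08913628  0.08559318] [ 0.50796545 -0.06980805  0.09861685]
((528.6187133789062, -68.6101303100586), (106.53721618652344, 54.907955169677734), 14.511032104492188)
[-12.113 -10.83    1.057] [ 1.0000e-03 -0.0000e+00  1.0284e+01] pos [0.2365 0.5241 0.2423] F [ 0.61  0.44 -0.24] w 0.0854 t 0.5 j [ 1.03  0.28  1.5   0.    1.36 -0.12]
```

```bash
python3 -m inch '[[100,-0.9,-0.8,0.1,0,0,1.3],[100,-1.7,-1.5,0.15,0,0,2.6],[100,-2.4,-2.2,0.25,0,0,3.9],[100,-3.1,-2.8,0.3,0,0,5.1],[100,-3.8,-3.4,0.35,0,0,6.4],[100,-4.6,-4.1,0.4,0,0,7.7],[100,-5.3,-4.7,0.45,0,0,9],[100,-6,-5.4,0.5,0,0,10.3]]' 20; python3 -c "
from go import *
need([.495,-.075,.2],14.4)"
```

```text
time_s: 1.17
eef_pos: [0.3672, 0.2271, 0.2226]
tool_rot: [0.0, 0.616, 0.788, 0.001]
ft_force: [0.2, -0.3, -1.0]
grip_width: 0.0855
[-8.099  1.283  0.564] [ 0.019 -0.004 -0.097] pos [0.3672 0.2271 0.2226] F [ 0.24 -0.26 -0.96] w 0.0855 t 1.17 j [0.39 0.07 1.82 0.   1.25 0.15]
```

```bash
python3 -m inch '[[100,-1,0.16,0,0,0,0],[100,-2,0.32,0.1,0,0,0],[100,-3,0.48,0.2,0,0,0],[100,-4,0.64,0.3,0,0,0],[100,-5,0.8,0.4,0,0,0],[100,-6,0.95,0.5,0,0,0],[100,-7,1.1,0.56,0,0,0],[100,-8.1,1.28,0.56,0,0,-0.1]]'; python3 -c "
from go import *
c=bot.read_camera('wrist');cv2.imwrite('pics/w1.png',c['image'][:,:,::-1])
c=bot.read_camera('top');crop(c,230,125,390,255,5,'pics/t1.png')
need([.495,-.075,.2],14.4)"
```

```text
time_s: 1.83
eef_pos: [0.4943, -0.0721, 0.1996]
tool_rot: [-0.0, 0.611, 0.792, 0.0]
ft_force: [0.1, 0.3, -0.1]
grip_width: 0.0853
[ 0.041 -0.056 -0.003] [ 0.026  0.048 -0.   ] pos [ 0.4976 -0.076   0.1999] F [-0.18 -0.12  0.12] w 0.0853 t 1.93 j [-0.29  0.2   1.73 -0.    1.22 -0.54]
```

View pics/w1.png

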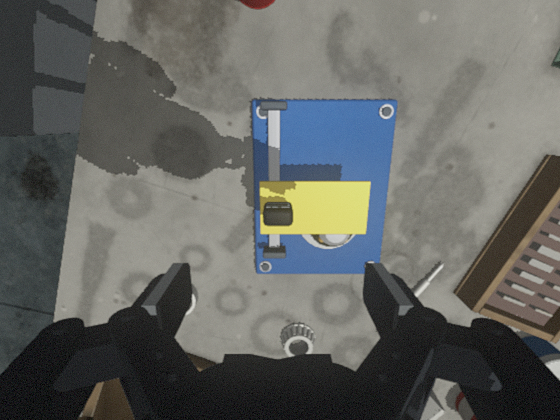

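View pics/t1.png

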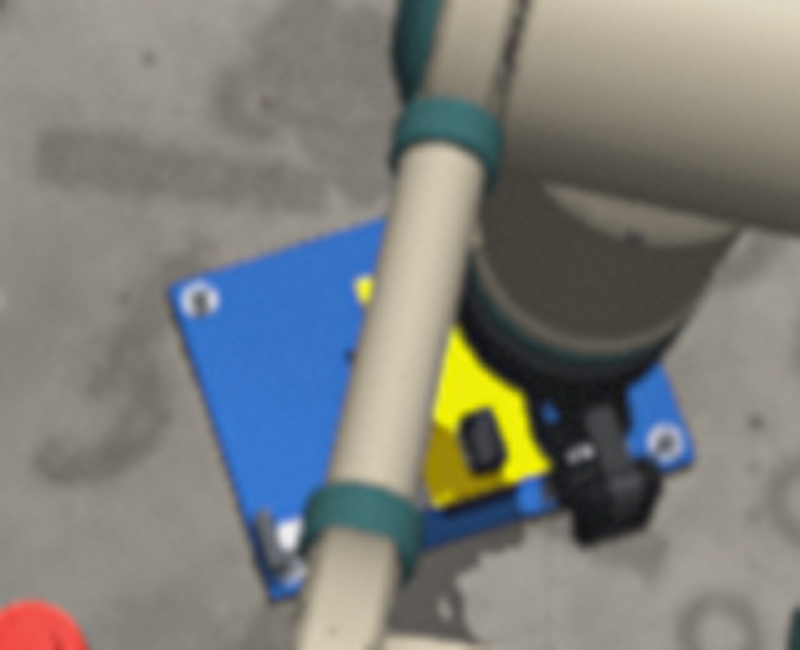

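```bash
cat > w.py <<'E'
from go import *
c=bot.read_camera('wrist'); crop(c,240,90,400,280,3.2,'pics/wc.png'); crop(c,255,170,375,240,6.5,'pics/wc2.png')
px=[(251.5,100),(396.5,100),(379.5,272.5),(257,274)]
F=np.array([(-85,128),(65,128),(65,-72),(-85,-72)])/1000.
W=np.array([pt(c,u,v,.012)[:2] for u,v in px])
Fc,Wc=F.mean(0),W.mean(0)
U,S,Vt=np.linalg.svd((F-Fc).T@(W-Wc)); R=Vt.T@U.T
t=Wc-R@Fc
print("yaw",np.degrees(np.arctan2(R[1,0],R[0,0])),"stud",t,"resid",((R@F.T).T+t-W)*1000)
P=world(c)
m=(P[...,2]>.09)&(P[...,2]<.105)&(abs(P[...,0]-.5)<.04)&(abs(P[...,1]+.07)<.04)
Q=P[m];print(len(Q),Q.mean(0),Q.min(0),Q.max(0), R.T@(Q.mean(0)[:2]-t))
g=pt(c,278.5,205,.096); print(g, R.T@(g[:2]-t))
E
python3 w.py
```

```text
yaw 14.904325555513315 stud [ 0.56230065 -0.09272625] resid [[-1.0550335   0.15178954]
 [ 0.83591647  2.13697918]
 [ 0.57438929 -1.2415288 ]
 [-0.35527225 -1.04723992]]
552 [ 0.49472551 -0.07446707  0.0955028 ] [ 0.48157021 -0.08459966  0.09008253] [ 0.50804991 -0.06568838  0.09839133] [-0.06060531  0.0350256 ]
[ 0.49604034 -0.06861335  0.096     ] [-0.05782911  0.0403442 ]
```

View pics/wc2.png

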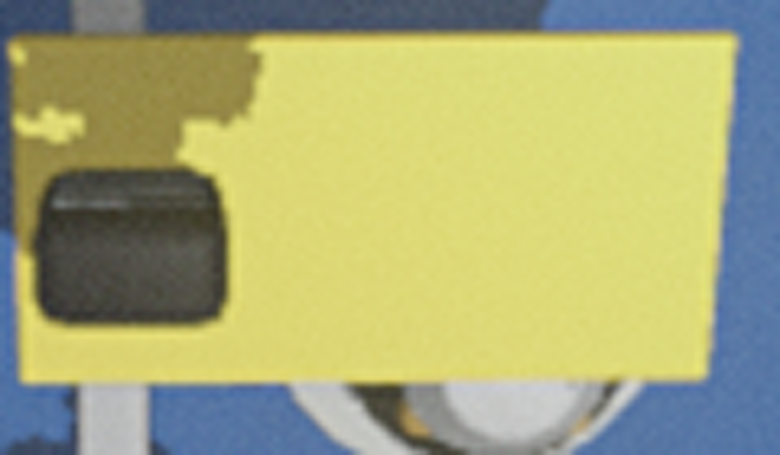

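View pics/wc.png

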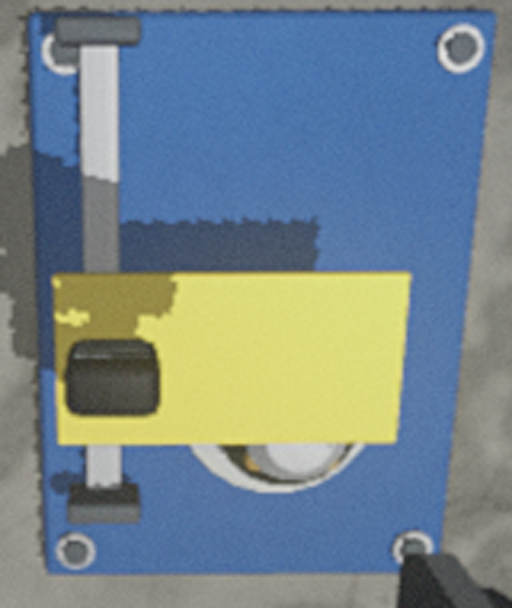

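```bash
python3 -c "
from go import *
need([.4947,-.0745,.085],14.6)"
```

```text
[-0.027 -0.034  2.867] [ 0.004  0.006 -0.03 ] pos [ 0.4957 -0.0731  0.1997] F [-0.28  0.4   0.25] w 0.0854 t 1.98 j [-0.29  0.19  1.73 -0.    1.22 -0.54]
```

```bash
python3 -m inch '[[100,0,0,0.5,0,0,0],[100,0,0,1,0,0,0],[100,0,0,1.5,0,0,0],[100,0,0,2,0,0,0],[100,0,0,2.4,0,0,0],[100,0,0,2.7,0,0,0],[100,0,0,2.85,0,0,0],[100,0,0,2.85,0,0,0]]'; python3 -m inch '[[30,0,0,0,0,0,0],[25,0,0,0,0,0,0],[20,0,0,0,0,0,0],[20,0,0,0,0,0,0],[20,0,0,0,0,0,0],[20,0,0,0,0,0,0],[20,0,0,0,0,0,0],[20,0,0,0,0,0,0]]' 25; python3 -c "
from go import *
c=bot.read_camera('wrist');cv2.imwrite('pics/w2.png',c['image'][:,:,::-1])
need([.4947,-.0745,.085],14.6)"
```

```text
time_s: 2.65
eef_pos: [0.4931, -0.0689, 0.0849]
tool_rot: [-0.002, 0.61, 0.792, -0.0]
ft_force: [-0.6, 1.4, 0.9]
grip_width: 0.0854
time_s: 3.32
eef_pos: [0.4944, -0.0704, 0.0866]
tool_rot: [0.0, 0.611, 0.792, -0.0]
ft_force: [-2.5, -0.3, 6.0]
grip_width: 0.0253
[-0.1   -0.018  0.041] [0.001 0.005 0.025] pos [ 0.4944 -0.0705  0.0866] F [-2.05  0.05  5.8 ] w 0.0254 t 3.37 j [-0.28  0.31  1.89 -0.    0.94 -0.54]
```

View pics/w2.png

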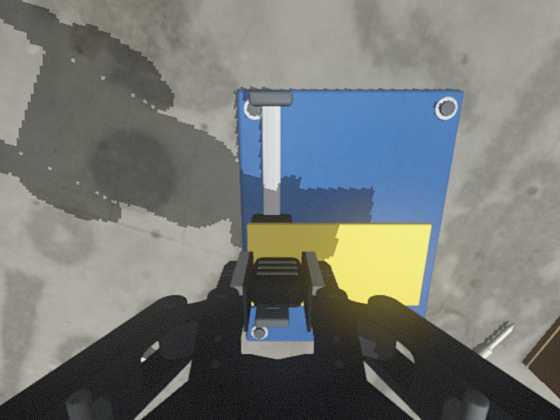

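```bash
python3 -m inch '[[20,0.1,0,0,0,0,0],[20,0.25,0,0,0,0,0],[20,0.45,0,0,0,0,0],[20,0.65,0,0,0,0,0],[20,0.85,0,0,0,0,0],[20,1.0,0,0,0,0,0],[20,1.1,0,0,0,0,0],[20,1.15,0,0,0,0,0]]'; python3 -m inch '[[20,0.05,0,0,0,0,0],[20,0.1,0,0,0,0,0],[20,0.13,0,0,0,0,0],[20,0.16,0,0,0,0,0],[20,0.18,0,0,0,0,0],[20,0.2,0,0,0,0,0],[20,0.2,0,0,0,0,0],[20,0.2,0,0,0,0,0]]' ; python3 -c "
from go import *
c=bot.read_camera('wrist');cv2.imwrite('pics/w3.png',c['image'][:,:,::-1])
need([.4947,-.0745,.085],14.6)"
```

```text
time_s: 4.03
eef_pos: [0.4827, -0.026, 0.0866]
tool_rot: [0.001, 0.61, 0.792, -0.0]
ft_force: [-1.5, -2.5, 5.0]
grip_width: 0.0256
time_s: 4.7
eef_pos: [0.4807, -0.0185, 0.0866]
tool_rot: [0.0, 0.611, 0.792, -0.0]
ft_force: [-1.7, -1.3, 6.2]
grip_width: 0.0256
[-1.442 -0.019  0.042] [0.001 0.012 0.027] pos [ 0.4807 -0.0185  0.0866] F [-1.62 -1.73  5.92] w 0.0254 t 4.75 j [-0.18  0.28  1.93 -0.    0.93 -0.44]
```

View pics/w3.png

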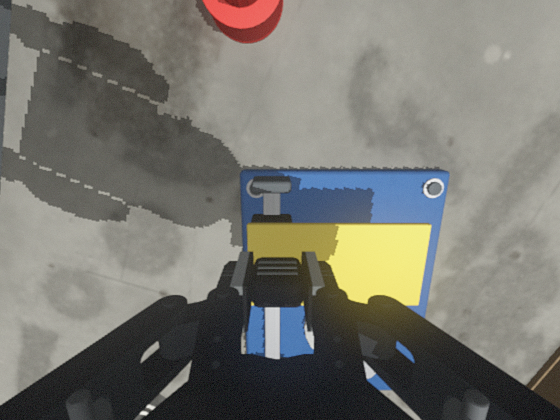

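```bash
for i in 1; do python3 -m inch '[[20,0.02,0,0,0,0,0],[20,0.04,0,0,0,0,0],[20,0.06,0,0,0,0,0],[20,0.08,0,0,0,0,0],[20,0.1,0,0,0,0,0],[20,0.12,0,0,0,0,0],[20,0.12,0,0,0,0,0],[20,0.12,0,0,0,0,0]]'; done;  python3 -m inch '[[20,0.02,0,0,0,0,0],[20,0.04,0,0,0,0,0],[20,0.06,0,0,0,0,0],[20,0.08,0,0,0,0,0],[20,0.1,0,0,0,0,0],[20,0.1,0,0,0,0,0],[20,0.1,0,0,0,0,0],[20,0.1,0,0,0,0,0]]'; python3 -c "
from go import *
c=bot.read_camera('wrist');cv2.imwrite('pics/w4.png',c['image'][:,:,::-1])
need([.4947,-.0745,.085],14.6)"
```

```text
time_s: 5.42
eef_pos: [0.4799, -0.0151, 0.0866]
tool_rot: [0.001, 0.61, 0.792, -0.001]
ft_force: [-2.4, -5.5, 4.3]
grip_width: 0.025
time_s: 6.08
eef_pos: [0.4798, -0.0149, 0.0866]
tool_rot: [0.004, 0.609, 0.793, -0.003]
ft_force: [-0.7, -17.0, 1.8]
grip_width: 0.0254
[-1.535 -0.024  0.057] [-0.001  0.12   0.061] pos [ 0.4799 -0.0149  0.0866] F [ -1.54 -17.4    1.86] w 0.0253 t 6.13 j [-0.17  0.28  1.94 -0.01  0.92 -0.42]
```

View pics/w4.png

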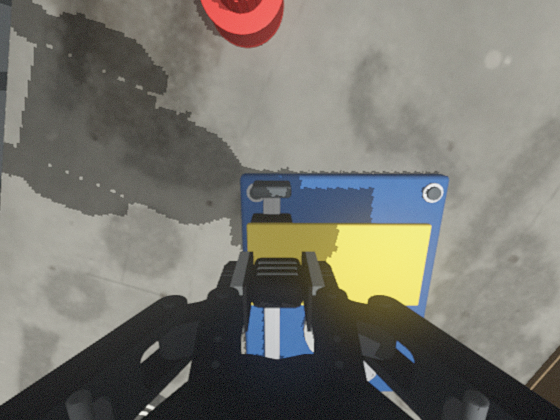

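```bash
python3 -m inch '[[20,-0.06,0,0,0,0,0],[20,-0.1,0,0,0,0,0],[20,-0.1,0,0,0,0,0],[20,-0.1,0,0,0,0,0],[60,-0.1,0,0,0,0,0],[100,-0.1,0,0,0,0,0],[100,-0.1,0,0,0,0,0],[100,-0.1,0,0,0,0,0]]';  python3 -m inch '[[100,0,0,-0.3,0,0,0],[100,0,0,-0.8,0,0,0],[100,0,0,-1.4,0,0,0],[100,0,0,-2,0,0,0],[100,0,0,-2.5,0,0,0],[100,0,0,-3,0,0,0],[100,0,0,-3.2,0,0,0],[100,0,0,-3.2,0,0,0]]'; python3 -c "
from go import *
c=bot.read_camera('wrist');cv2.imwrite('pics/w5.png',c['image'][:,:,::-1])
need([.5,-.15,.21],14.6)"
```

```text
time_s: 6.8
eef_pos: [0.4795, -0.0131, 0.0857]
tool_rot: [-0.0, 0.611, 0.792, 0.0]
ft_force: [-0.0, -0.2, -0.3]
grip_width: 0.0726
time_s: 7.47
eef_pos: [0.4808, -0.0134, 0.2157]
tool_rot: [0.002, 0.611, 0.792, 0.001]
ft_force: [1.0, -0.4, 0.4]
grip_width: 0.0856
[-3.434 -0.381  0.105] [0.016 0.005 0.025] pos [ 0.4798 -0.0133  0.2142] F [ 0.2  -0.07  0.01] w 0.0853 t 7.52 j [-0.17  0.15  1.74  0.    1.24 -0.43]
```

View pics/w5.png

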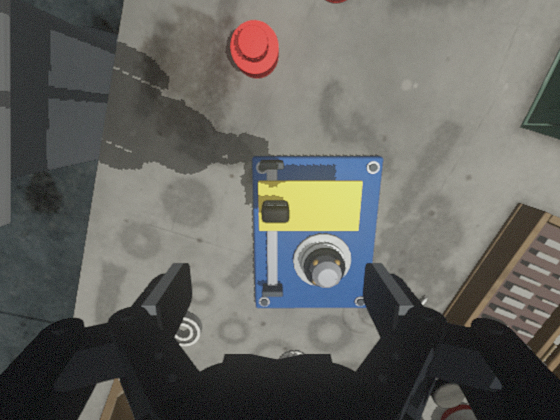

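```bash
cat > stud.py <<'E'
from go import *
import sys
for n in sys.argv[1:]:
    c=bot.read_camera(n);P=world(c)
    m=(P[...,2]>.052)&(P[...,2]<.061)&(abs(P[...,0]-.56)<.03)&(abs(P[...,1]+.09)<.03)
    Q=P[m]
    if len(Q)<10: print(n,"none"); continue
    v,u=np.nonzero(m)
    q=Q.mean(0); print(n,len(Q),q.round(4),Q.min(0).round(4),Q.max(0).round(4),"px",u.mean(),v.mean(), pt(c,u.mean(),v.mean(),.057).round(4))
    x,y=int(u.mean()),int(v.mean()); crop(c,x-35,y-30,x+35,y+30,10,f'pics/stud_{n}.png'); print(x-35,y-30)
E
python3 stud.py wrist; python3 -c "
from go import *
need([.4412,.2904,.12],14.6)"
```

```text
wrist 530 [ 0.5568 -0.0858  0.0561] [ 0.5424 -0.1031  0.052 ] [ 0.5729 -0.0718  0.0592] px 328.55283018867925 276.46415094339625 [ 0.5565 -0.0853  0.057 ]
293 246
[7.579 1.016 2.332] [-0.01  -0.007  0.025] pos [ 0.479  -0.0132  0.2131] F [-0.07 -0.43 -1.26] w 0.0853 t 7.57 j [-0.17  0.15  1.75  0.    1.24 -0.43]
```

View pics/stud_wrist.png

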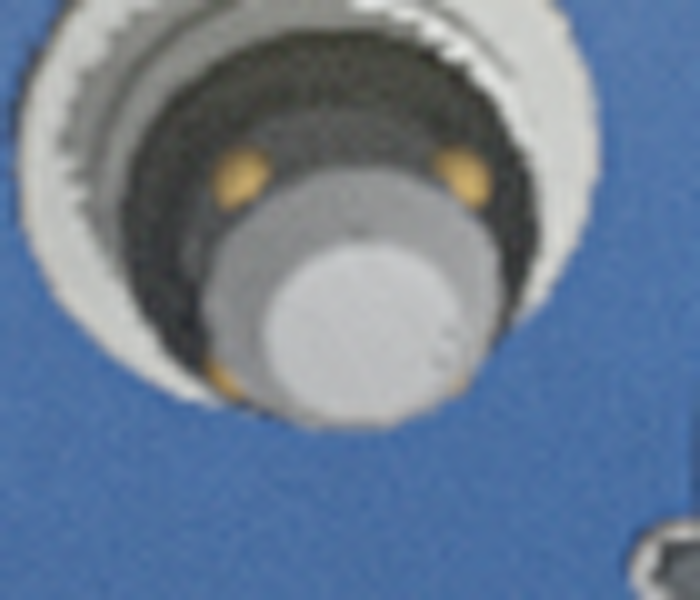

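```bash
python3 -m inch '[[100,0.6,0.1,0,0,0,0],[100,1.5,0.2,0.2,0,0,0],[100,2.5,0.35,0.5,0,0,0],[100,3.5,0.5,0.8,0,0,0],[100,4.5,0.6,1.1,0,0,0],[100,5.5,0.75,1.3,0,0,0],[100,6.5,0.9,1.5,0,0,0],[100,7.5,1,1.5,0,0,0]]'; python3 -c "
from go import *
c=bot.read_camera('wrist');cv2.imwrite('pics/w6.png',c['image'][:,:,::-1])
c=bot.read_camera('top');cv2.imwrite('pics/t6.png',c['image'][:,:,::-1])
need([.4412,.2904,.12],14.6)"; python3 stud.py top scene
```

```text
time_s: 8.23
eef_pos: [0.4395, 0.2879, 0.1503]
tool_rot: [-0.001, 0.611, 0.792, -0.003]
ft_force: [-0.0, -0.3, 0.3]
grip_width: 0.085
[-0.046  0.029  0.787] [-0.038 -0.026  0.092] pos [0.4397 0.2918 0.1515] F [-0.17 -0.66 -0.63] w 0.0856 t 8.33 j [0.45 0.28 1.75 0.   1.12 0.19]
top 145 [ 0.5561 -0.0843  0.0558] [ 0.5411 -0.1004  0.052 ] [ 0.5725 -0.0679  0.0607] px 327.82758620689657 187.13103448275862 [ 0.5558 -0.0842  0.057 ]
292 157
scene 100 [ 0.5567 -0.0927  0.0557] [ 0.5412 -0.1075  0.0521] [ 0.5714 -0.0778  0.0608] px 327.44 236.61 [ 0.5556 -0.0937  0.057 ]
292 206
```

View pics/w6.png

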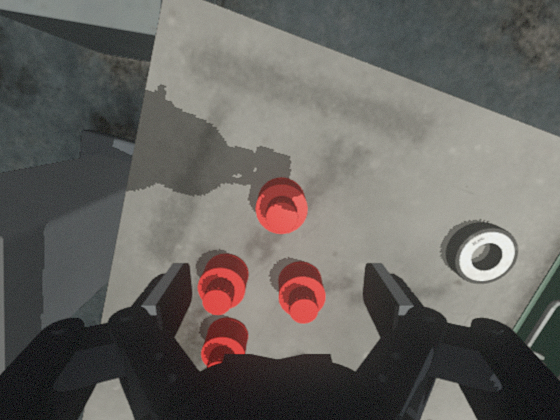

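View pics/stud_top.png

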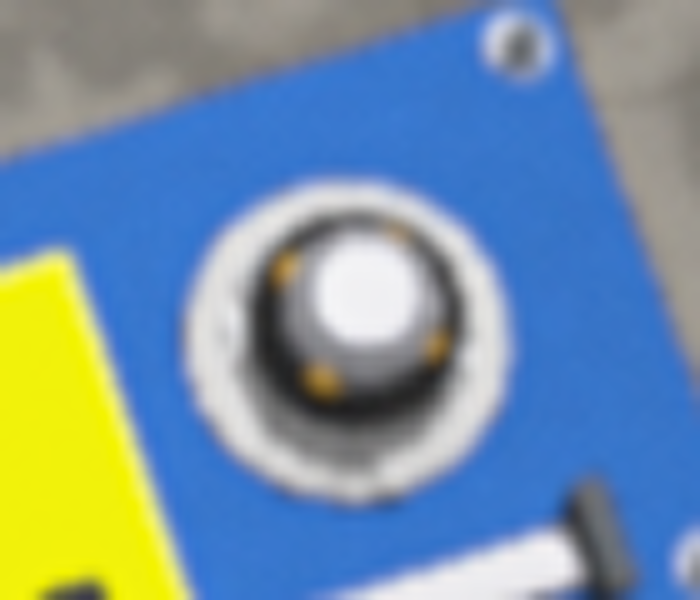

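View pics/stud_scene.png

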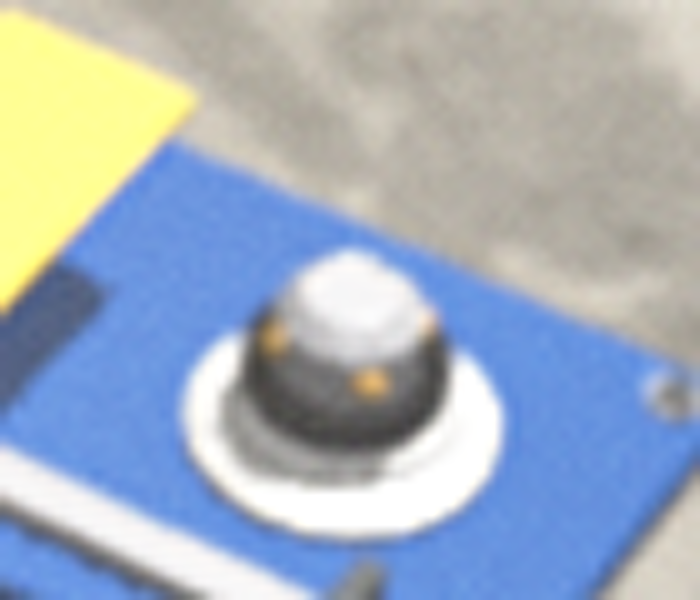

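```bash
cat > cap.py <<'E'
from go import *
import sys
cx,cy,z0,z1=map(float,sys.argv[1:5])
for n in sys.argv[5:]:
    c=bot.read_camera(n);P=world(c); im=c["image"].astype(int)
    m=(P[...,2]>z0)&(P[...,2]<z1)&(abs(P[...,0]-cx)<.035)&(abs(P[...,1]-cy)<.035)&(im[...,0]>im[...,1]+60)
    Q=P[m]
    if len(Q)<10: print(n,"none"); continue
    v,u=np.nonzero(m)
    print(n,len(Q),"mean",Q.mean(0).round(4),"mid",((Q.min(0)+Q.max(0))/2).round(4),"span",np.ptp(Q,0).round(4),"px",u.mean(),v.mean(),pt(c,u.mean(),v.mean(),.054).round(4))
    x,y=int(u.mean()),int(v.mean()); y0=max(0,y-30); crop(c,x-35,y0,x+35,y+30,10,f'pics/cap_{n}.png'); print(x-35,y0)
E
python3 cap.py .4412 .2904 .050 .060 wrist top scene
python3 - <<'E'
from go import *
c=bot.read_camera('top'); print(pt(c,328.1,185.7,.057))
E
```

```text
wrist 792 mean [0.4415 0.2889 0.0544] mid [0.4413 0.2883 0.0534] span [0.0261 0.0265 0.0068] px 280.3396464646465 214.81565656565655 [0.4415 0.2888 0.054 ]
245 184
top 125 mean [0.4412 0.2907 0.0544] mid [0.4415 0.2909 0.0549] span [0.0254 0.025  0.0085] px 153.168 251.144 [0.4412 0.2908 0.054 ]
118 221
scene 63 mean [0.4423 0.2839 0.0537] mid [0.443  0.2847 0.0545] span [0.0258 0.0289 0.0087] px 190.22222222222223 179.68253968253967 [0.4421 0.2835 0.054 ]
155 149
[ 0.5588815  -0.08501168  0.057     ]
```

View pics/cap_wrist.png

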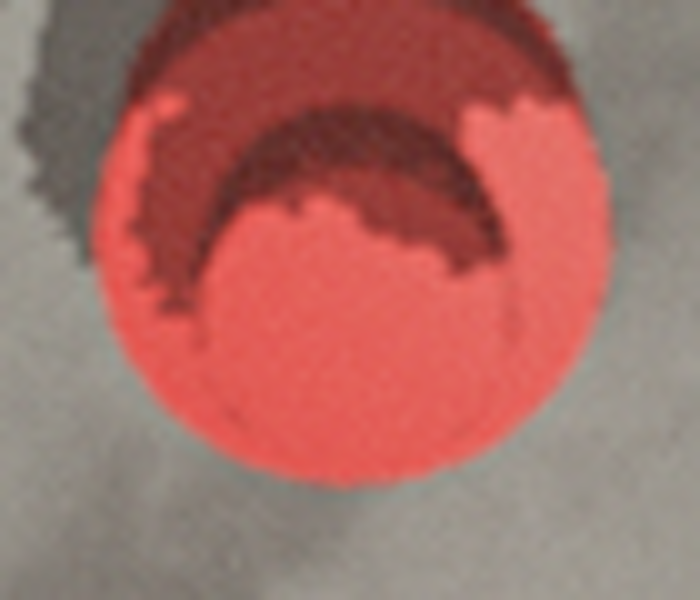

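```bash
python3 -m inch '[[100,0,0,0.4,0,0,0],[100,0,0,0.8,0,0,0],[100,0,0,0.8,0,0,0],[100,0,0,0.8,0,0,0],[100,0,0,0.8,0,0,0],[100,0,0,0.8,0,0,0],[100,0,0,0.8,0,0,0],[100,0,0,0.8,0,0,0]]'; for i in 1 2 3 4; do python3 -c "
from go import *
need([.4414,.288,.047],14.6)
bot.read_camera('top')"; done
```

```text
time_s: 9.3
eef_pos: [0.4424, 0.2871, 0.1226]
tool_rot: [0.0, 0.611, 0.792, 0.001]
ft_force: [-0.0, -0.7, 0.9]
grip_width: 0.0856
[ 0.028 -0.022  1.891] [ 0.017 -0.004  0.023] pos [0.4424 0.2871 0.1226] F [-0.01 -0.69  0.91] w 0.0856 t 9.3 j [0.44 0.3  1.79 0.   1.05 0.19]
[ 0.028 -0.017  1.887] [ 0.013 -0.003  0.024] pos [0.4423 0.2871 0.1225] F [ 0.1  -1.   -0.14] w 0.0856 t 9.35 j [0.44 0.3  1.79 0.   1.05 0.19]
[ 0.027 -0.015  1.884] [ 0.011 -0.002  0.025] pos [0.4422 0.2871 0.1224] F [0.25 0.47 0.23] w 0.0854 t 9.4 j [0.44 0.3  1.79 0.   1.05 0.19]
[ 0.027 -0.012  1.881] [ 0.007 -0.002  0.025] pos [0.4421 0.2871 0.1222] F [0.1  0.38 0.21] w 0.0856 t 9.45 j [0.44 0.3  1.79 0.   1.05 0.19]
```

```bash
python3 -m inch '[[100,0.02,0,0.5,0,0,0],[100,0.02,0,1,0,0,0],[100,0.02,0,1.4,0,0,0],[100,0.02,0,1.7,0,0,0],[100,0.02,0,1.87,0,0,0],[100,0.02,0,1.87,0,0,0],[100,0.02,0,1.87,0,0,0],[100,0.02,0,1.87,0,0,0]]'; python3 -m inch '[[40,0,0,0,0,0,0],[30,0,0,0,0,0,0],[25,0,0,0,0,0,0],[20,0,0,0,0,0,0],[20,0,0,0,0,0,0],[20,0,0,0,0,0,0],[20,0,0,0,0,0,0],[20,0,0,0,0,0,0]]' 60; python3 -c "
from go import *
c=bot.read_camera('wrist');cv2.imwrite('pics/w7.png',c['image'][:,:,::-1])
c=bot.read_camera('scene');crop(c,140,110,280,250,4,'pics/s7.png')
need([.4414,.288,.047],14.6)"
```

```text
time_s: 10.17
eef_pos: [0.4424, 0.2881, 0.0478]
tool_rot: [0.0, 0.611, 0.792, 0.001]
ft_force: [-0.1, 0.8, -0.2]
grip_width: 0.0855
time_s: 10.83
eef_pos: [0.4421, 0.2879, 0.0475]
tool_rot: [0.0, 0.611, 0.792, 0.0]
ft_force: [-0.3, -0.1, 4.5]
grip_width: 0.0234
[ 0.008 -0.017  0.014] [ 0.01  -0.002  0.024] pos [0.4421 0.2879 0.0475] F [-0.25 -0.54  4.9 ] w 0.0236 t 10.93 j [0.45 0.39 1.88 0.   0.87 0.19]
```

View pics/w7.png

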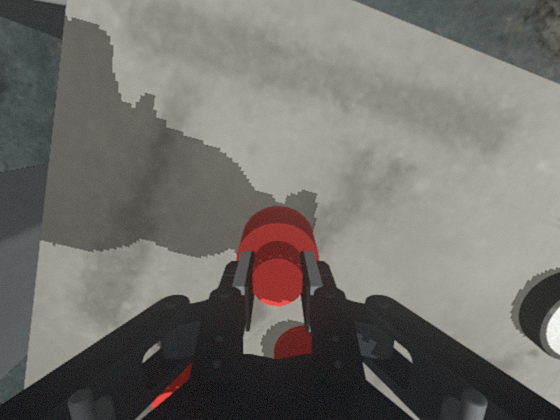

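View pics/s7.png

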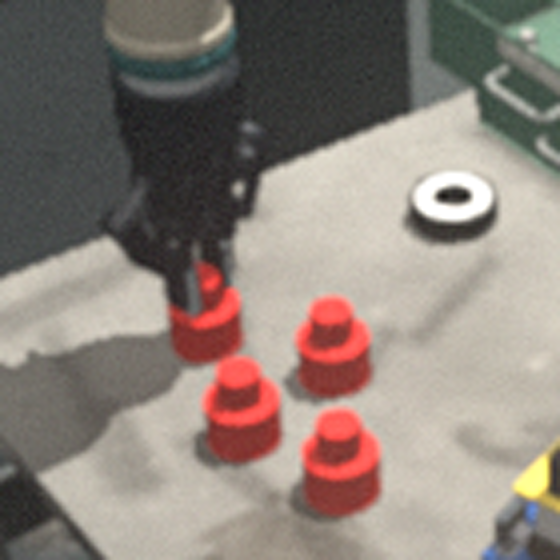

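```bash
python3 -m inch '[[20,0,0,-0.2,0,0,0],[20,0,0,-0.6,0,0,0],[20,0,0,-1.1,0,0,0],[20,0,0,-1.6,0,0,0],[20,0,0,-2.1,0,0,0],[20,0,0,-2.5,0,0,0],[20,0,0,-2.7,0,0,0],[20,0,0,-2.7,0,0,0]]'; python3 -c "
from go import *
c=bot.read_camera('scene');crop(c,140,60,280,200,4,'pics/s8.png')
need([.557,-.087,.155],14.6)"; python3 cap.py .4421 .288 .157 .175 top
```

```text
time_s: 11.6
eef_pos: [0.4427, 0.2882, 0.1569]
tool_rot: [0.001, 0.611, 0.792, 0.002]
ft_force: [0.6, 0.9, -1.3]
grip_width: 0.0237
[-9.794  0.402  0.011] [ 0.013 -0.003  0.024] pos [0.4419 0.2878 0.1555] F [-0.25  0.39 -0.88] w 0.0236 t 11.65 j [0.45 0.27 1.74 0.   1.13 0.19]
top 37 mean [0.4429 0.2811 0.1612] mid [0.4433 0.2817 0.1607] span [0.0174 0.0088 0.0066] px 143.94594594594594 243.54054054054055 [0.4584 0.3099 0.054 ]
108 213
```

View pics/s8.png

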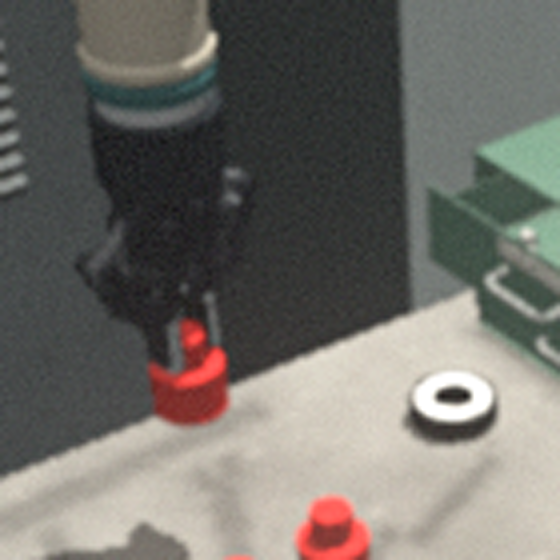

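```bash
python3 -m inch '[[20,-0.4,0,0,0,0,0],[20,-1.2,0.05,0,0,0,0],[20,-2.1,0.1,0,0,0,0],[20,-3,0.13,0,0,0,0],[20,-3.9,0.17,0,0,0,0],[20,-4.8,0.2,0,0,0,0],[20,-5.7,0.23,0,0,0,0],[20,-6.5,0.27,0,0,0,0]]'; python3 -m inch '[[20,-0.8,0.03,0,0,0,0],[20,-1.6,0.06,0,0,0,0],[20,-2.3,0.1,0,0,0,0],[20,-2.8,0.12,0,0,0,0],[20,-3.1,0.13,0,0,0,0],[20,-3.3,0.13,0,0,0,0],[20,-3.3,0.13,0,0,0,0],[20,-3.3,0.13,0,0,0,0]]'; python3 -c "
from go import *
c=bot.read_camera('wrist');cv2.imwrite('pics/w9.png',c['image'][:,:,::-1])
c=bot.read_camera('scene');crop(c,250,130,400,290,4,'pics/s9.png')
c=bot.read_camera('top');crop(c,270,120,400,240,5,'pics/t9.png')
need([.557,-.087,.155],14.6)"
```

```text
time_s: 12.37
eef_pos: [0.5175, 0.0369, 0.1534]
tool_rot: [-0.001, 0.611, 0.792, -0.001]
ft_force: [0.6, 0.1, -0.5]
grip_width: 0.0237
time_s: 13.03
eef_pos: [0.5562, -0.0865, 0.1544]
tool_rot: [-0.001, 0.611, 0.792, -0.0]
ft_force: [-0.1, 0.4, -0.5]
grip_width: 0.0235
[-0.028  0.009  0.001] [-0.004 -0.01   0.039] pos [ 0.5564 -0.086   0.155 ] F [ 0.62  1.24 -0.51] w 0.0237 t 13.18 j [-0.28  0.32  1.67  0.    1.15 -0.54]
```

View pics/w9.png

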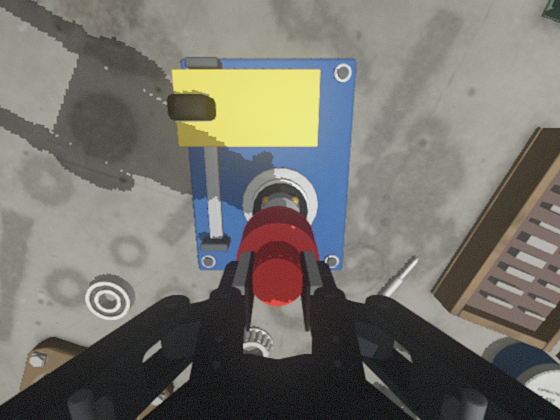

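View pics/s9.png

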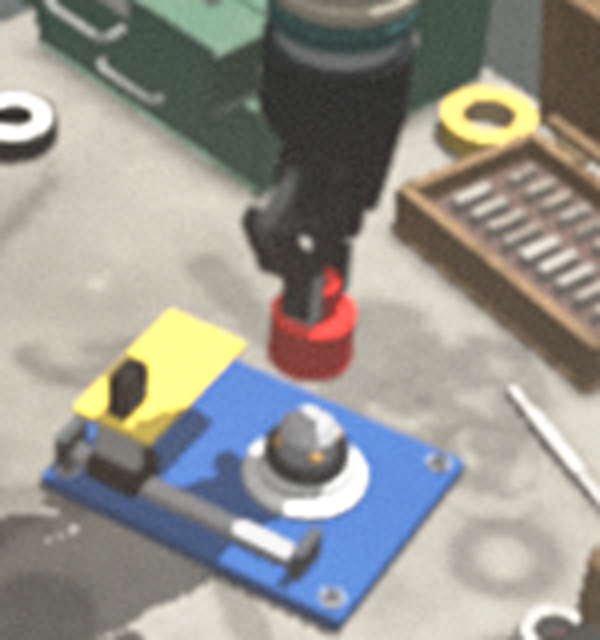

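View pics/t9.png

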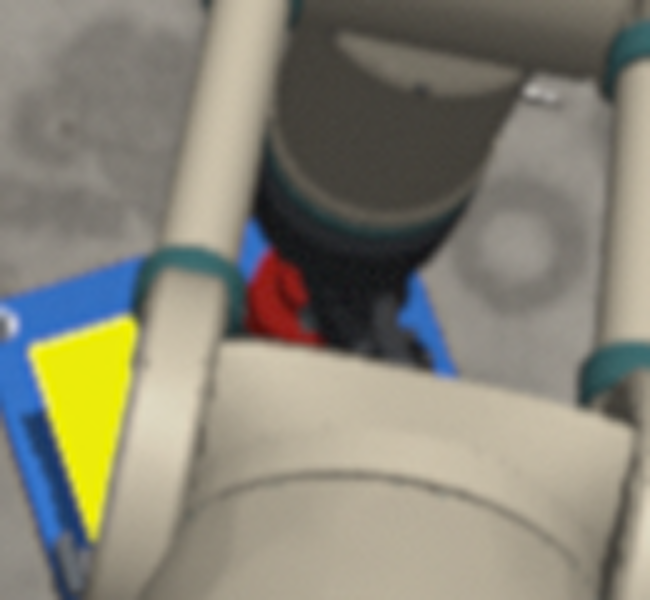

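Run:
```python
from go import *
c=bot.read_camera('wrist'); s=bot.read_camera('scene')
crop(c,230,160,330,320,5,'pics/w10.png'); crop(s,300,190,350,265,10,'pics/s10.png')
for z in(.1615,.1395,.1075,.057,.045,.035,.02):
    u,v=proj(s,[.5565,-.0865,z]); a,b=proj(c,[.5565,-.0865,z]); print(z,"scene crop4",round((u-250)*4,1),round((v-130)*4,1),"s10",round((u-300)*10),round((v-190)*10),"wrist",round(a,1),round(b,1),"w10",round((a-230)*5),round((b-160)*5))
```

```text
0.1615 scene crop4 314.4 277.7 s10 286 94 wrist 279.3 284.4 w10 246 622
0.1395 scene crop4 311.6 308.8 s10 279 172 wrist 279.0 263.4 w10 245 517
0.1075 scene crop4 307.7 352.8 s10 269 282 wrist 278.7 240.9 w10 244 405
0.057 scene crop4 301.8 419.1 s10 255 448 wrist 278.4 217.0 w10 242 285
0.045 scene crop4 300.5 434.3 s10 251 486 wrist 278.4 212.7 w10 242 264
0.035 scene crop4 299.4 446.9 s10 248 517 wrist 278.3 209.4 w10 242 247
0.02 scene crop4 297.7 465.5 s10 244 564 wrist 278.3 204.8 w10 241 224
```

View pics/w10.png

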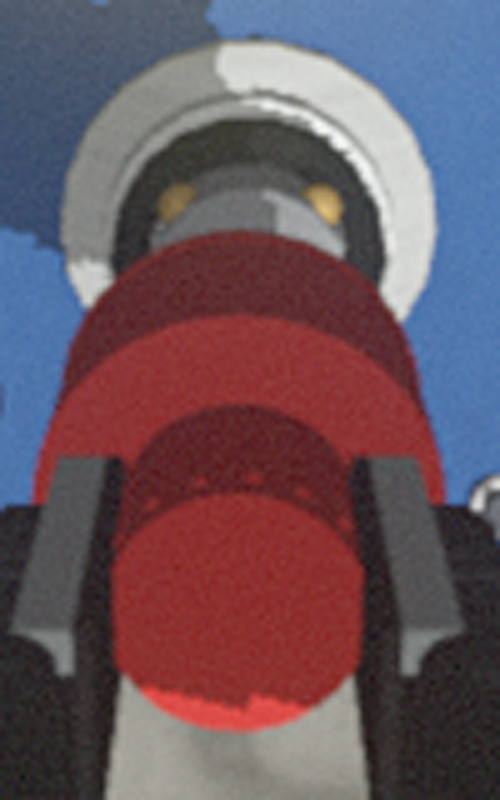

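View pics/s10.png

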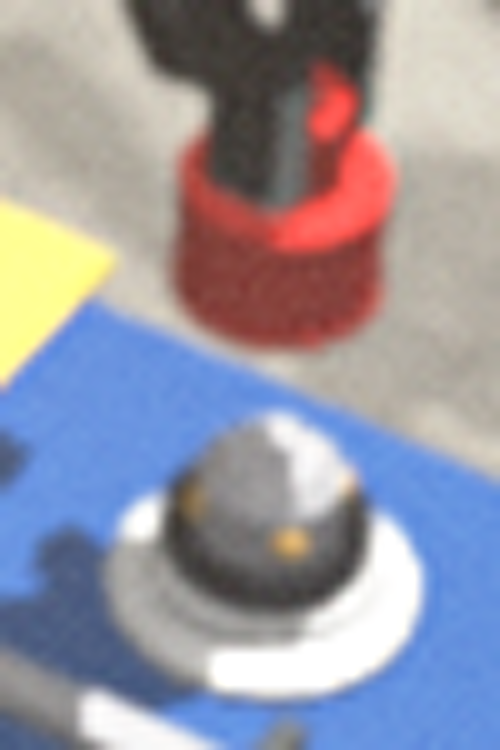

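Run:
```python
from go import *
from scipy.optimize import least_squares
a=np.radians(14.6);ex=np.array([np.cos(a),np.sin(a)]);ey=np.array([-np.sin(a),np.cos(a)])
c=bot.read_camera('wrist'); s=bot.read_camera('scene')
def W(u,v): return 230+u/5-.4,160+v/5-.4
def S(u,v): return 300+u/10-.45,190+v/10-.45
# wrist: balls
def fit(cam,pts):
    o0=np.array([.5565,-.0865])
    def f(d):
        r=[]
        for (u,v),(lx,ly),z in pts:
            p=o0+(d[0]+lx)*ex*1e-3+(d[1]+ly)*ey*1e-3
            q=proj(cam,[*p,z]); r+= [q[0]-u,q[1]-v]
        return r
    k=least_squares(f,[0,0]); return k.x.round(2),np.round(k.fun,1)
b=18.5*.7071
print("wrist stud balls (fx,fy mm)",fit(c,[(W(177,203),(-b,b),.043),(W(322,205),(b,b),.043)]))
print("wrist cap top",fit(c,[(W(238,612),(0,0),.1615)]))
print("wrist cap skirt sides/back",fit(c,[(W(242,315),(0,23),.1395)]), "mouthback",fit(c,[(W(240,232),(0,23),.1075)]))
print("scene balls",fit(s,[(S(268,491),(0,0),.043)]),"tip",fit(s,[(S(264,446),(0,0),.057)]))
print("scene cap mouth",fit(s,[(S(277,282),(0,0),.1075)]),"shoulder",fit(s,[(S(287,175),(0,0),.1395)]))
need([.5565,-.0865,.155],14.6)
```

```text
wrist stud balls (fx,fy mm) (array([ 1.15, -3.07]), array([-0.7,  0.2,  0.7, -0.2]))
wrist cap top (array([-0.85,  0.89]), array([-0.,  0.]))
wrist cap skirt sides/back (array([-0.47,  0.55]), array([-0.,  0.])) mouthback (array([-0.63,  0.54]), array([ 0., -0.]))
scene balls (array([ 3.23, -1.5 ]), array([-0., -0.])) tip (array([2.37, 0.1 ]), array([-0., -0.]))
scene cap mouth (array([1.65, 0.14]), array([-0.,  0.])) shoulder (array([ 0.86, -0.36]), array([0., 0.]))
[ 0.004 -0.005  0.007] [ 0.003 -0.001  0.036] pos [ 0.5567 -0.0866  0.1553] F [ 0.43 -0.85 -0.34] w 0.0239 t 13.38 j [-0.28  0.32  1.67  0.    1.15 -0.54]
```

```bash
python3 -m inch '[[20,-0.03,0.03,0.2,0,0,0],[20,-0.05,0.04,0.4,0,0,0],[20,-0.05,0.04,0.6,0,0,0],[20,-0.05,0.04,0.8,0,0,0],[20,-0.05,0.04,0.95,0,0,0],[20,-0.05,0.04,1.05,0,0,0],[20,-0.05,0.04,1.05,0,0,0],[20,-0.05,0.04,1.05,0,0,0]]';  python3 - <<'E'
from go import *
c=bot.read_camera('wrist'); s=bot.read_camera('scene')
crop(c,230,160,330,320,5,'pics/w11.png'); crop(s,295,205,350,265,10,'pics/s11.png')
need([.557,-.089,.113],14.6)
E
```

```text
time_s: 14.05
eef_pos: [0.5588, -0.0889, 0.1128]
tool_rot: [-0.0, 0.611, 0.792, -0.0]
ft_force: [0.5, -0.7, -0.9]
grip_width: 0.0238
[ 0.014 -0.055  0.01 ] [0.009 0.004 0.023] pos [ 0.5593 -0.089   0.1134] F [-0.1  -0.4  -0.45] w 0.0236 t 14.15 j [-0.28  0.36  1.72  0.    1.06 -0.54]
```

View pics/w11.png

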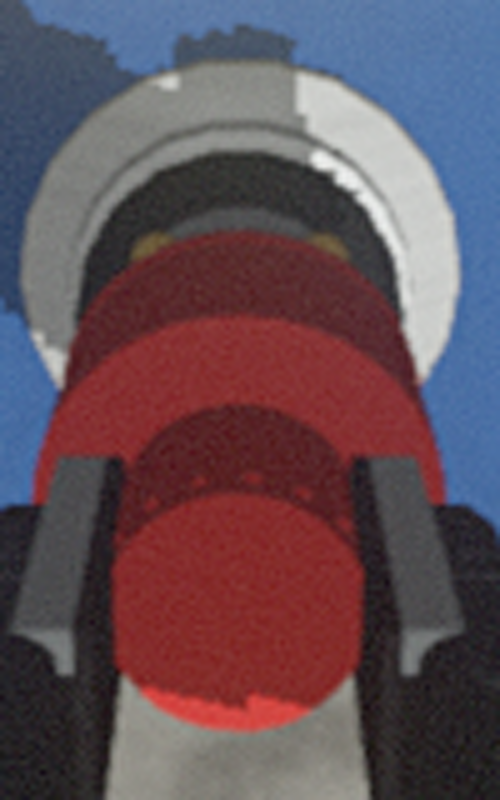

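View pics/s11.png

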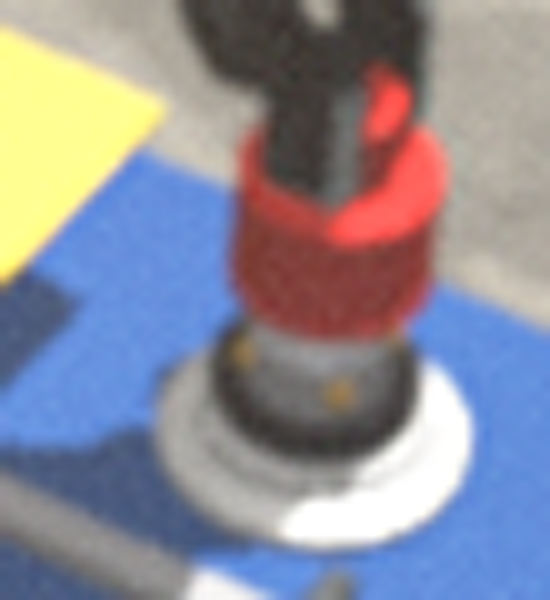

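Run:
```python
from go import *
from scipy.optimize import least_squares
a=np.radians(14.6);ex=np.array([np.cos(a),np.sin(a)]);ey=np.array([-np.sin(a),np.cos(a)])
c=bot.read_camera('wrist'); s=bot.read_camera('scene')
def W(u,v): return 230+u/5-.4,160+v/5-.4
def S(u,v): return 295+u/10-.45,205+v/10-.45
def fit(cam,pts):
    o0=np.array([.5565,-.0865])
    def f(d):
        r=[]
        for (u,v),(lx,ly),z in pts:
            p=o0+(d[0]+lx)*ex*1e-3+(d[1]+ly)*ey*1e-3
            q=proj(cam,[*p,z]); r+= [q[0]-u,q[1]-v]
        return r
    k=least_squares(f,[0,0]); return k.x.round(2),np.round(k.fun,1)
m=.0655
b=18.5*.7071
print("balls",fit(c,[(W(152,246),(-b,b),.043),(W(328,244),(b,b),.043)]))
print("seal ring back edge r25 z.035",fit(c,[(W(241,151),(0,25),.035)]))
print("cap top",fit(c,[(W(238,612),(0,0),m+.054)]),"shoulder back",fit(c,[(W(242,315),(0,23),m+.032)]),"mouthback",fit(c,[(W(240,232),(0,23),m)]))
# scene front-most points: along view dir horizontal
d=-np.array([s["R"][2][0],s["R"][2][1]]);d/=np.linalg.norm(d); l=np.array([d@ex,d@ey])
print("scene cap mouth front",fit(s,[(S(332,340),l*23,m)]),"seal front",fit(s,[(S(315,462),l*25,.035)]))
need([.5565,-.0865,.155],14.6)
P=world(s)
for n,cam in(("w",c),("s",s)):
    P=world(cam); Q=P[(abs(P[...,0]-.557)<.06)&(abs(P[...,1]+.087)<.06)]
    for z in(.014,.035):
        print(n,z)
```

```text
balls (array([ 1.4 , -1.38]), array([-0.6, -0.2,  0.6,  0.2]))
seal ring back edge r25 z.035 (array([ 1.55, -1.32]), array([-0., -0.]))
cap top (array([ 1.05, -2.55]), array([-0., -0.])) shoulder back (array([ 1.47, -2.85]), array([0., 0.])) mouthback (array([ 1.33, -2.87]), array([ 0., -0.]))
scene cap mouth front (array([ 3.63, -1.68]), array([0., 0.])) seal front (array([-2.56, -3.07]), array([ 0., -0.]))
[ 0.078 -0.05  -1.036] [0.01  0.005 0.023] pos [ 0.5593 -0.089   0.1135] F [ 0.54 -0.12 -1.08] w 0.024 t 14.25 j [-0.28  0.36  1.72  0.    1.06 -0.54]
w 0.014
w 0.035
s 0.014
s 0.035
```

```bash
python3 -m inch '[[20,0.015,0,0.05,0,0,0],[20,0.025,0,0.12,0,0,0],[20,0.025,0,0.2,0,0,0],[20,0.025,0,0.28,0,0,0],[20,0.025,0,0.36,0,0,0],[20,0.025,0,0.4,0,0,0],[20,0.025,0,0.4,0,0,0],[20,0.025,0,0.4,0,0,0]]';  python3 - <<'E'
from go import *
c=bot.read_camera('wrist'); s=bot.read_camera('scene')
crop(c,230,160,330,320,5,'pics/w12.png'); crop(s,295,205,350,265,10,'pics/s12.png')
need([.557,-.089,.0775],14.6); print(bot.observe()["moment"])
E
```

```text
time_s: 14.92
eef_pos: [0.5586, -0.0879, 0.0969]
tool_rot: [-0.0, 0.611, 0.792, -0.0]
ft_force: [0.0, -0.0, -0.3]
grip_width: 0.0239
[-0.014 -0.05   0.492] [0.003 0.001 0.024] pos [ 0.5588 -0.088   0.0972] F [-0.2   0.15 -1.04] w 0.0234 t 15.02 j [-0.28  0.38  1.74  0.    1.02 -0.54]
[ 0.03872162 -0.01020808 -0.05660168]
```

View pics/s12.png

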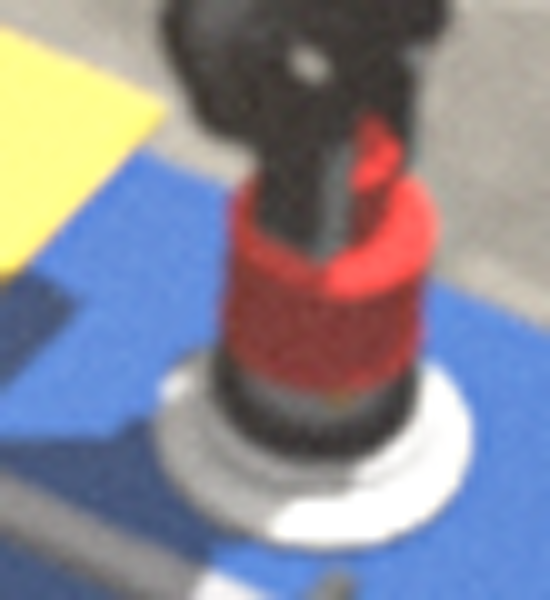

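View pics/w12.png

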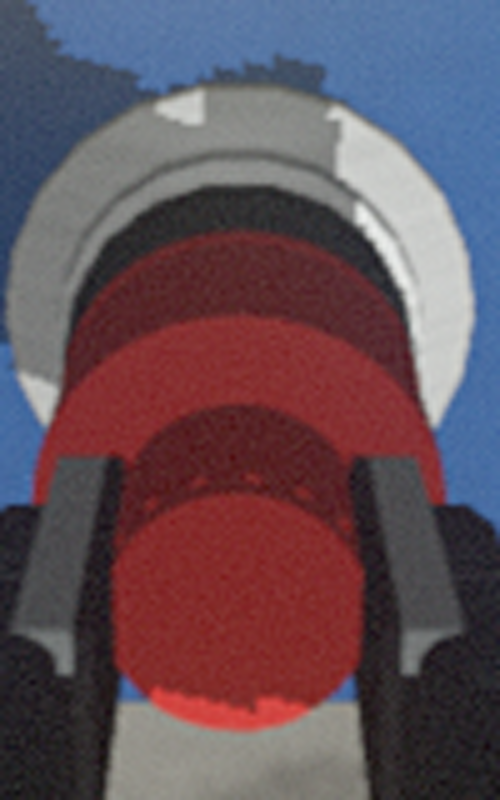

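```bash
python3 -m inch '[[20,0,0,0.05,0,0,0],[20,0,0,0.1,0,0,0],[20,0,0,0.14,0,0,0],[20,0,0,0.18,0,0,0],[20,0,0,0.21,0,0,0],[20,0,0,0.24,0,0,0],[20,0,0,0.24,0,0,0],[20,0,0,0.24,0,0,0]]' 100;python3 -m inch '[[20,0,0,0.03,0,0,0],[20,0,0,0.06,0,0,0],[20,0,0,0.08,0,0,0],[20,0,0,0.1,0,0,0],[20,0,0,0.12,0,0,0],[20,0,0,0.12,0,0,0],[20,0,0,0.12,0,0,0],[20,0,0,0.12,0,0,0]]'
python3 - <<'E'
from go import *
c=bot.read_camera('wrist'); s=bot.read_camera('scene')
crop(c,230,160,330,320,5,'pics/w13.png'); crop(s,295,205,350,265,10,'pics/s13.png')
need([.557,-.089,.0775],14.6); print(bot.observe()["moment"])
E
```

```text
time_s: 15.68
eef_pos: [0.5582, -0.0878, 0.0864]
tool_rot: [-0.001, 0.611, 0.792, -0.0]
ft_force: [1.4, -0.5, -6.8]
grip_width: 0.0223
time_s: 16.35
eef_pos: [0.5587, -0.0879, 0.0828]
tool_rot: [0.0, 0.611, 0.792, 0.0]
ft_force: [-0.2, 0.8, -0.9]
grip_width: 0.0223
[-0.015 -0.048  0.133] [ 0.002 -0.     0.024] pos [ 0.5587 -0.0879  0.0828] F [-0.29  0.25 -0.63] w 0.0225 t 16.45 j [-0.28  0.4   1.76  0.    0.99 -0.54]
[-0.01911205 -0.01171022  0.00995256]
```

View pics/s13.png

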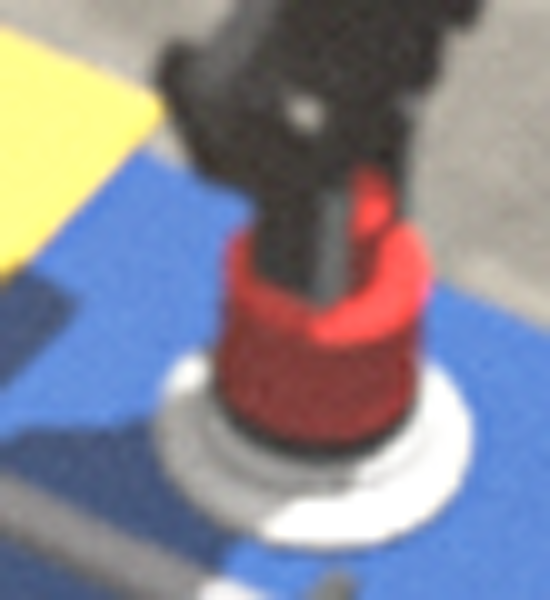

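View pics/w13.png

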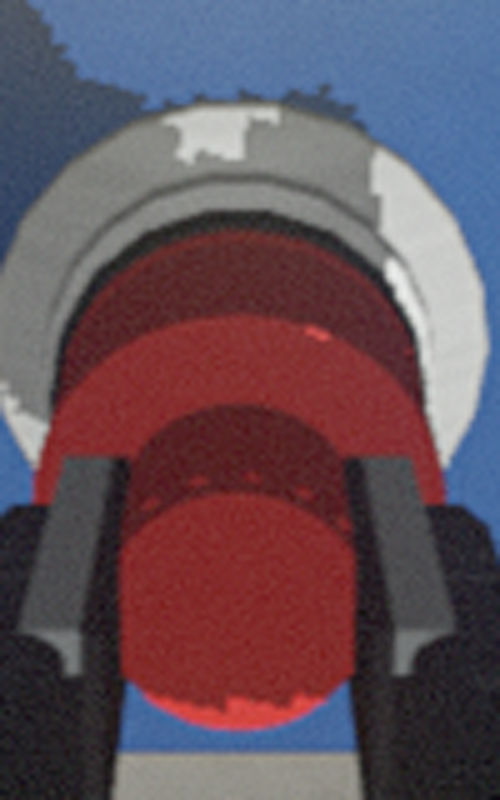

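```bash
python3 -m inch '[[20,0,0,0.03,0,0,0],[20,0,0,0.06,0,0,0],[20,0,0,0.09,0,0,0],[20,0,0,0.12,0,0,0],[20,0,0,0.15,0,0,0],[20,0,0,0.15,0,0,0],[20,0,0,0.15,0,0,0],[20,0,0,0.15,0,0,0]]'; python3 -c "
from go import *
need([.557,-.089,.0775],14.6)"
```

```text
time_s: 17.12
eef_pos: [0.559, -0.088, 0.0782]
tool_rot: [0.001, 0.611, 0.792, 0.0]
ft_force: [-2.1, 0.5, 9.9]
grip_width: 0.0225
[-0.012 -0.054  0.017] [0.012 0.007 0.025] pos [ 0.559  -0.088   0.0782] F [-2.08  0.54  9.94] w 0.0225 t 17.12 j [-0.28  0.4   1.76 -0.    0.98 -0.54]
```

```bash
python3 -m inch '[[20,0,0,0.02,0,0,0],[20,0,0,0.04,0,0,0],[20,0,0,0.06,0,0,0],[20,0,0,0.07,0,0,0],[20,0,0,0.07,0,0,0],[20,0,0,0.07,0,0,0],[20,0,0,0.07,0,0,0],[20,0,0,0.07,0,0,0]]'
python3 - <<'E'
from go import *
need([.557,-.089,.0775],14.6)
c=bot.read_camera('wrist'); s=bot.read_camera('scene')
cv2.imwrite('pics/w14.png',c['image'][:,:,::-1]); crop(s,240,170,380,290,5,'pics/s14.png')
need([.557,-.089,.0775],14.6)
E
```

```text
time_s: 17.78
eef_pos: [0.5591, -0.088, 0.0774]
tool_rot: [0.001, 0.611, 0.792, 0.0]
ft_force: [-5.3, 1.4, 21.4]
grip_width: 0.0224
[-0.011 -0.056 -0.004] [0.022 0.015 0.027] pos [ 0.5591 -0.088   0.0774] F [-5.27  1.38 21.39] w 0.0224 t 17.78 j [-0.28  0.4   1.76 -0.    0.97 -0.54]
[-0.01  -0.056 -0.004] [0.022 0.015 0.027] pos [ 0.5591 -0.088   0.0774] F [-4.63  0.91 22.64] w 0.0225 t 17.88 j [-0.28  0.4   1.76 -0.    0.97 -0.54]
```

View pics/s14.png

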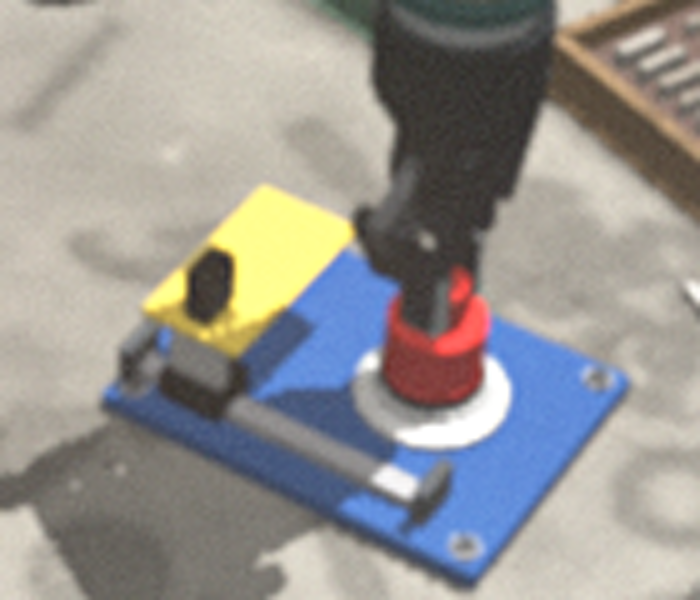

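View pics/w14.png

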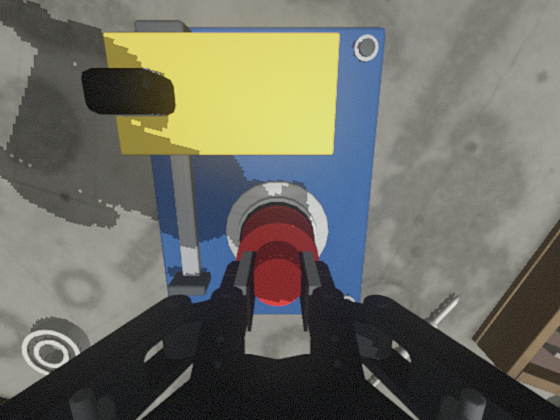

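Run:
```python
from go import *
a=np.radians(14.6);ex=np.array([np.cos(a),np.sin(a)]);ey=np.array([-np.sin(a),np.cos(a)])
c=bot.read_camera('wrist')
st=np.array([.5585,-.0875])
for p in [(122,154),(225,154),(334,154),(105,33),(225,33),(338,33)]:
    d=pt(c,*p,.066)[:2]-st; print(p,(d@ex*1000).round(1),(d@ey*1000).round(1))
need([.557,-.089,.0775],14.6)
```

```text
(122, 154) -75.2 59.0
(225, 154) -25.7 59.1
(334, 154) 26.7 59.2
(105, 33) -74.6 110.3
(225, 33) -23.1 110.4
(338, 33) 25.4 110.5
[-0.011 -0.057 -0.003] [0.022 0.015 0.027] pos [ 0.5591 -0.088   0.0774] F [-5.62  1.33 21.53] w 0.0225 t 17.93 j [-0.28  0.4   1.76 -0.    0.97 -0.54]
```

The plate's edges are at 59 and 110.4 mm, so its centre is 84.8 mm from the stud, which is at the stop. The push is steady at about 21 N, so I'm handing the job in.

```bash
python3 -c "
from plant import bot
print(bot.finish_job())"
```

```text
the job is handed in; nothing more can be done
None
```

The guard is fully open and the red cap is clicked onto the stud. I handed the job in at about 18 s with the fingers still gripping the cap and pressing it down.

- **Guard:** I gripped it and slid it about 58 mm until it stopped moving and the side force reached 17 N. A later wrist-camera check put the plate's centre 84.8 mm from the stud, against 85 mm when fully open.
- **Cap:** I took the red cap farthest to the robot's left. On the way down I read about 7 N of resistance, then a drop to about 0 N with the mouth near 35 mm, so it had clicked over the balls.
- **Seal:** The last reading was a steady 21.5 N downwards with the mouth at about 30 mm. The force rose steeply at the end, so the seal is at or very near its end stop.
- **Rings and bearings:** I never went near them, but I did not measure their positions again at the end.

**Disagreements:** The cameras differed by up to 8 mm in y, mainly the scene camera against the other two. I centred the cap by comparing it with the stud in the same picture. The gripper read 22 to 24 mm on the 26 mm boss, but the cap stayed upright and did not slip in the fingers. A side force of about 5 N remained during the final push.

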